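# Pack the domino set into its lending chest and lock the drawer

## Robot

A 7-joint arm with a two-finger parallel gripper is mounted at the origin on the work surface. World frame = base frame: x ahead of the robot, y to its left, z up, the work surface at z = 0. Lengths are in m, angles in rad, forces in N, time in s.
With the tool pointing down it reaches from about 0.4 to 0.85 m from the base axis. Payload 10.4 kg.
Tool frame: the origin (TCP) lies between the finger pads; the fingertips stand ahead of it and the grasp point (between the pads) lies 5 mm behind it (manip.tip_extent is the z of the fingertips in the tool frame, in m); z points along the fingers, y is the line along which they close (so a half turn about z gives the same grasp; the last joint's range is limited). The gripper opens to 85 mm and grips with 20 to 120 N. Pads are 22 mm wide; open, the fingers measure 114 mm over their backs; the gripper's body (76 mm by 85 mm) begins 54 mm behind the grasp point. The pads swing forward as they close: fully open they stand 13 mm farther back than shut.
Start: joints at [1.225, 0.332, -0.065, 1.46, 0.022, 1.35, -0.088], TCP at [0.198, -0.593, 0.245] pointing down, gripper open.
Joint ranges: [-2.6, 2.6], [-0.5, 2.12], [-1.47, 1.34], [0.16, 2.42], [-1.27, 4.41], [0.06, 2.06], [-2.6, 2.6]. Speed limits (rad/s): [2.22, 2.22, 2.79, 2.79, 3.14, 3.14, 3.14].

## Interface

Orientations are given as a unit quaternion [x, y, z, w].
In Python, from workcell import status, viewer, manip gives the robot as it stands.
- The arm moves only by the tool play_rows, never from a script. Its argument "plan" is one flat list of numbers, 7 for each row, row after row: the turn, a rotation vector about the tool's x, y, z in degrees, then the shift along the tool's x, y, z in m, then the opening, from 0 (shut) to 1 (fully open). In form: [ax, ay, az, dx, dy, dz, grip, ax, ay, az, dx, dy, dz, grip, ...]. A call has 1 to 20 rows; each row is the pose to reach, as a shift and turn from the pose commanded when the call began, along the tool's axes at that moment; what a row does not reach only later rows make up. A row lasts 1/8 s, in which the tool goes at most 62.5 mm and 10.7 degrees, less where a joint would pass 70% of its speed; a pose out of reach is approached as far as the arm can. A call with a gripper value outside its range is refused whole. The fingers move at their own pace and stop on an object; "squeeze" is the grip in N (left out, the last holds). Time passes only in rows, so rows that repeat a pose let the fingers close. It gives the time, the measured TCP pose, the force, the opening and the grip force at its end, in the units of the state.
- status.get_obs(): the state, without advancing time (a new reading comes with each control period).
- viewer.camera(name): name is "side" or "top" or "wrist"; returns the picture (400x640x3 uint8, red, green, blue); there is no depth.
- viewer.camera_model(name): a dict with "fx", "fy", "cx", "cy" (pixels), "R" (3x3) and "t" (3): a world point X has camera coordinates R X + t. Camera axes: x right, y down, z forward; pixel columns grow to the right and rows downward; lengths in m; the calibration is good to about 2 mm. The wrist camera is an equidistant fisheye: a pixel r from the principal point sees the ray r / f radians off the axis. A picture is of the moment at which its call begins: read the wrist's pose just before it. camera_model takes no time and is no camera call; for the wrist camera it gives the pose at the moment of the call.
- manip.hand_in(): hands the job in; it is judged then, once.
The state is a dict: "clock": time; "joint_pos": joint angles; "joint_velocities": joint speeds; "tau": joint torques, N m; "position": TCP position; "ee_rot": TCP orientation; "ft_force": force on the tool from outside, world axes, zero at the start; "torque": the same for the moment, N m; "grip_width": opening from 0.0 (shut) to 1.0 (fully open); "grasp_force": force on a finger pad.
Only numpy, scipy, OpenCV 4.12 (cv2) and the standard library are available. Lean on these libraries where they do the work, as an engineer would, in place of code of your own. Each camera call takes 0.05 s, during which the arm holds its last target. There are 200 camera calls.

## Task

Pack the wooden domino set away in its lending chest: put the stray blocks from the table into the open drawer, tip the blocks on the sorting tray over the drawer so that they slide in, and stand the empty tray flat on the table again. With every block inside, push the drawer fully home until it clicks into its catch, and then turn the wing nut on top clockwise until it stops, tight. Do not disturb the other things on the table.

Things in the scene. Friction and masses are not known exactly. Their poses are not given: they have to be found in the camera images.
- chest: the low plywood lending chest, fixed, 220 (x) x 280 (y) x 88 mm high, origin at the centre of its underside; its front (drawer side) is at x = -0.110, facing the robot. On its top: an 8 mm thick, 28 mm high raised edge along left, right and back (outer faces 5 mm in at left and right), and a full card holder, 30 mm high, at x -0.105..-0.005, y -0.065..+0.063.
- drawer (a joint): how far the drawer is pulled out towards the robot, along chest -x (m): 0 is home, 0.16 fully out. About 1 N of drag; it stays where left. A spring ball catch resists with about 5 to 7 N between 12 and 5 mm from home; past that it snaps home and stays seated.
- drawer_in (a point): the centre of the drawer's inner floor, 16 mm above the table; moves with the drawer, axes as the chest's. With the drawer home it is at chest x -0.0175, y -0.040. Inside 185 (x) x 168 (y) mm, walls 8 mm thick and 54 mm high from this floor (to 70 mm above the table). Only the part in front of the chest is open from above.
- drawer_front (a point): a point on the outer (-x) face of the drawer's front panel, 70 mm above the table, in line with drawer_in in y. The panel is 274 mm wide (centred on the chest), 12 mm thick, from 6 to 88 mm above the table; moves with the drawer.
- tongue (a point): the middle of the steel tongue on the drawer front's top edge: 34 mm wide (y), 3 mm thick, its top 92 mm above the table, reaching 66 mm back (+x) from the panel's outer face, forked at the end. It slips round the nut's stud, under the nut, when the drawer is home.
- wingnut (a joint): turn of the wing nut (rad): grows clockwise seen from above (tightening); it starts loose and stops hard, tight, at 6.3 (one full turn). It does not noticeably sink. Turning takes about 0.07 N m; it stays where left.
- wingnut_grip (a point): mid height of the wings on the nut's upright axis, at chest x -0.070, y +0.095, 113.5 mm above the table; its x axis runs along the wings and turns with the nut. Black; 48 mm over the wings, which are 8 mm thick (y) and reach 10 mm below and above this point. Below them the hub, 25 mm across. Card holder and left raised edge flank it: upright faces along chest x, 32 mm from the axis.
- tray: the loose dark-stained wooden sorting tray, 190 (x) x 104 (y) mm, origin at the centre of its underside, about 0.2 kg. Floor 6 mm thick; side walls 6 mm thick, 28 mm high; no wall at its +x end; at its -x end a 12 mm thick back wall 36 mm high with an upright grip in the middle. Blocks on it begin to slide when it is tipped by 18 to 26 degrees.
- tray_grip (a point): the middle of the tray's upright grip, at tray x -0.089, 51 mm above the tray's underside (the grip's top is 15 mm higher): 12 mm thick along tray x, 60 mm wide along tray y. Axes are the tray's.
- tray_lip (a point): the middle of the tray floor's open +x edge, at the floor's upper face (tray x +0.095, z 0.006). Axes are the tray's.
- tile1: a loose beech domino block, 40 x 26 x 16 mm (body frame x, y, z; its origin is the block's centre), 16 g, with a few 1 mm dark raised dots on its +z face; may lie on any face once tipped. None if absent from this start. Starts on the tray.
- tile2: a loose beech domino block, 40 x 26 x 16 mm (body frame x, y, z; its origin is the block's centre), 16 g, with a few 1 mm dark raised dots on its +z face; may lie on any face once tipped. None if absent from this start. Starts on the tray.
- tile3: a loose beech domino block, 40 x 26 x 16 mm (body frame x, y, z; its origin is the block's centre), 16 g, with a few 1 mm dark raised dots on its +z face; may lie on any face once tipped. None if absent from this start. Starts on the tray.
- tile4: a loose beech domino block, 40 x 26 x 16 mm (body frame x, y, z; its origin is the block's centre), 16 g, with a few 1 mm dark raised dots on its +z face; may lie on any face once tipped. None if absent from this start. Starts on the tray.
- tile5: a loose beech domino block, 40 x 26 x 16 mm (body frame x, y, z; its origin is the block's centre), 16 g, with a few 1 mm dark raised dots on its +z face; may lie on any face once tipped. None if absent from this start. Starts on the tray.
- stray1: a loose beech domino block, 40 x 26 x 16 mm (body frame x, y, z; its origin is the block's centre), 16 g, with a few 1 mm dark raised dots on its +z face; may lie on any face once tipped. None if absent from this start. Starts as a stray, flat on the table beside the chest or the tray.
- stray2: a loose beech domino block, 40 x 26 x 16 mm (body frame x, y, z; its origin is the block's centre), 16 g, with a few 1 mm dark raised dots on its +z face; may lie on any face once tipped. None if absent from this start. Starts as a stray, flat on the table beside the chest or the tray.
- stray3: a loose beech domino block, 40 x 26 x 16 mm (body frame x, y, z; its origin is the block's centre), 16 g, with a few 1 mm dark raised dots on its +z face; may lie on any face once tipped. None if absent from this start. Starts as a stray, flat on the table beside the chest or the tray.
- pawn1: bystander: a turned wooden game pawn standing up, 20 mm across, 41 mm high, origin under its foot
- pawn2: bystander: like pawn1
- tape_roll: bystander: a paper tape roll lying flat, 68 mm across, 24 mm high, origin under its centre
- folding_rule: bystander: a closed folding rule lying flat, 235 x 30 x 16 mm, long along its x, origin under its centre
- bead_jar: bystander: a low clear jar with a white lid, 60 mm across, 50 mm high, origin under its centre
Not all that is in view belongs to the job. What is shaped like the tile4 but blue or turquoise is not meant.

How it is judged:
By the outcome, as a careful person would: the job done as asked, in the order asked, and still so for the second after the job is handed in, with the robot touching nothing.
Of tile1, tile2, tile3, tile4, tile5 only 3 to 5 are there at a start; the rules pass over those that are not, and their reading is None.
Of stray1, stray2, stray3 only 1 to 3 are there at a start; the rules pass over those that are not, and their reading is None.
At some moment in a run one of stray1, stray2, stray3, tray may be knocked a few centimetres aside while the robot is not near it.
It also fails if it takes over 210 s, if anything falls off the work surface, if the arm or the gripper's body presses on something with over 40 N, if the wrist force passes 120 N, or if a joint passes its speed limit or range.

## Working session

There is one attempt and no reset: what is moved stays moved. The work goes in short steps, Python scripts to look and compute and a tool call to move; the robot and the scene stay as the last step left them, time stands still between calls to the robot, and variables do not carry over. Pictures are saved under pics/ and viewed, at most 15 in all, crops included, and the job is handed in when it is done.

Besides the shell and the picture viewer there is one more tool, called after "Emit:" as a command line: name --argument value ..., lists and objects as JSON in quotes. play_rows: Moves the arm, as the interface text tells. Its arguments: {"type":"object","properties":{"plan":{"type":"array","items":{"type":"number"}},"squeeze":{"type":"number"}},"required":["plan"]}

```bash
ls; mkdir -p pics; python3 - <<'E'
from workcell import status, viewer, manip
import cv2
o=status.get_obs(); print({k:o[k] for k in ('clock','position','ee_rot','grip_width','ft_force')}, manip.tip_extent)
for n in('top','side'):
    cv2.imwrite(f'pics/{n}0.png',viewer.camera(n)[:,:,::-1]); print(n,viewer.camera_model(n))
E
```

```text
pics
{'clock': 0.0, 'position': array([ 0.19813193, -0.5923706 ,  0.24450401]), 'ee_rot': array([ 9.87003213e-01,  1.60698850e-01, -1.59981680e-04, -7.15677254e-04]), 'grip_width': 1.0011037146859751, 'ft_force': array([0.10262775, 0.03985909, 0.09237947])} 0.014
top {'fx': 449.0597519556313, 'fy': 449.0597519556313, 'cx': 318.47989167884447, 'cy': 203.64398207453027, 'R': array([[-8.34512130e-02, -9.96511682e-01, -6.01680580e-04],
       [-9.72313665e-01,  8.15570108e-02, -2.18985366e-01],
       [ 2.18270547e-01, -1.76895722e-02, -9.75727958e-01]]), 't': array([0.05777675, 0.54683715, 1.09895442])}
side {'fx': 368.4393437533437, 'fy': 368.4393437533437, 'cx': 319.53893185391416, 'cy': 192.7883314265324, 'R': array([[ 0.99988466,  0.0024427 ,  0.01499002],
       [ 0.01333736, -0.61335025, -0.78969841],
       [ 0.00726514,  0.78980726, -0.61331209]]), 't': array([-0.53385506,  0.06263825,  1.18252931])}
```

View pics/top0.png

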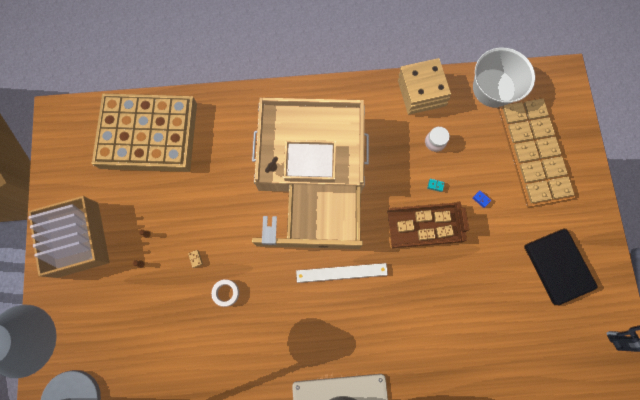

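View pics/side0.png

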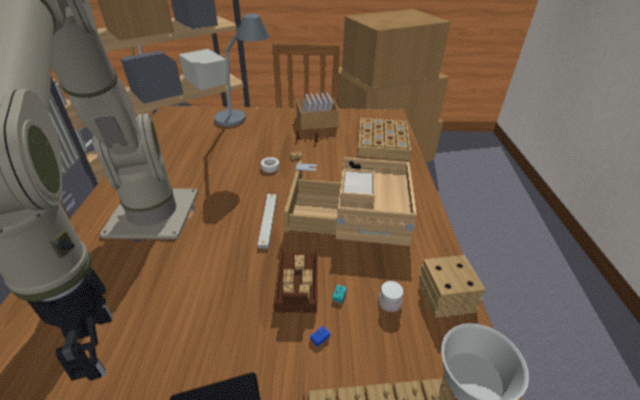

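Top view: chest at about (310,140) with its drawer pulled out to row 245. The tray is at (427,226) with 5 blocks and its grip at the right end. One beech stray lies at (195,259). The turquoise (437,185) and blue (482,199) blocks are not meant. I'll confirm with an enlarged crop.

```bash
cat > h.py <<'E'
import numpy as np, cv2
from scipy.spatial.transform import Rotation as Ro
from workcell import status, viewer, manip
def pix(n,u,v,z):
    m=viewer.camera_model(n); d=np.array([(u-m['cx'])/m['fx'],(v-m['cy'])/m['fy'],1.])
    R,t=m['R'],m['t']; c=-R.T@t; d=R.T@d; return c+d*(z-c[2])/d[2]
def proj(n,X):
    m=viewer.camera_model(n); p=m['R']@np.array(X)+m['t']; return np.array([m['fx']*p[0]/p[2]+m['cx'],m['fy']*p[1]/p[2]+m['cy']])
def rel(p,q):
    "target pose (p, R) -> turn deg and shift in present measured tool axes"
    o=status.get_obs(); R=Ro.from_quat(o['ee_rot']); 
    return np.round((R.inv()*q).as_rotvec(degrees=True),2), np.round(R.inv().apply(np.array(p)-o['position']),4)
def down(yawdeg):
    "tool pointing down, tool y axis (closing) at yawdeg from world x"
    a=np.radians(yawdeg); y=np.array([np.cos(a),np.sin(a),0]); z=np.array([0,0,-1.]); return Ro.from_matrix(np.c_[np.cross(y,z),y,z])
E
python3 - <<'E'
import cv2,numpy as np
a=cv2.imread('pics/top0.png')
c1=cv2.resize(a[90:260,235:385],None,fx=3.5,fy=3.5,interpolation=cv2.INTER_CUBIC)
c2=cv2.resize(a[170:260,380:500],None,fx=5,fy=5,interpolation=cv2.INTER_CUBIC)
c3=cv2.resize(a[220:310,130:250],None,fx=5,fy=5,interpolation=cv2.INTER_CUBIC)
cv2.imwrite('pics/c1.png',c1);cv2.imwrite('pics/c23.png',cv2.resize(np.vstack([c2,c3]),None,fx=.66,fy=.66)) 
E
```

```text
(no output)
```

View pics/c1.png

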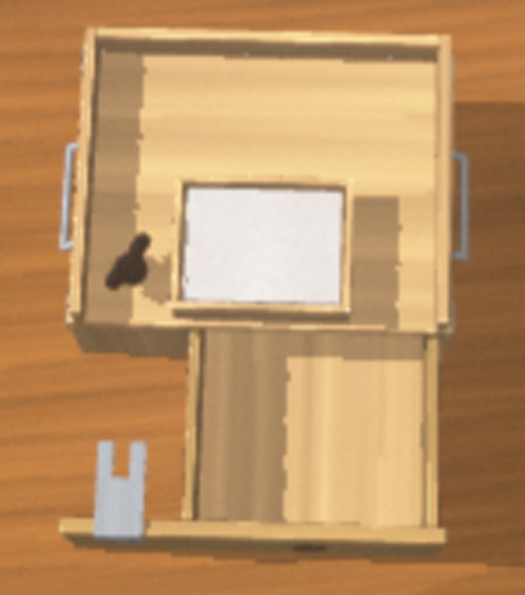

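View pics/c23.png

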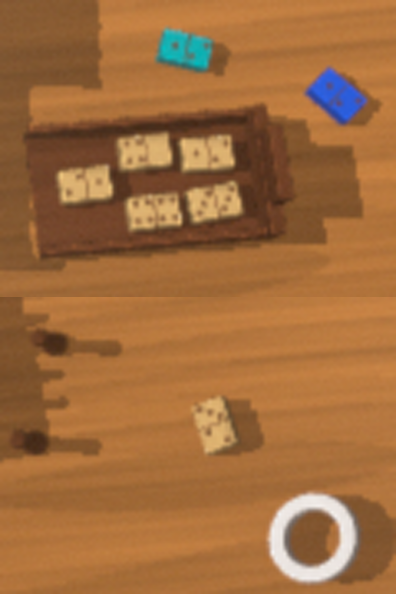

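Tray crop: the open lip is at the left, the grip at the right, and 5 beech tiles lie on it. The only beech stray is at full-image (195,259), near the tape roll and pawns. The blue and turquoise blocks are decoys.

```bash
python3 - <<'E'
from h import *
np.set_printoptions(precision=4,suppress=True)
f=lambda x,y:(235+x/3.5,90+y/3.5)
P=lambda x,y,z:pix('top',*f(x,y),z)[:2]
bl,br=P(85,28,.116),P(451,35,.116); fr=P(452,330,.088); fl=P(68,322,.088)
print('rim BL,BR',bl,br,'front R,L',fr,fl)
print('panel L',P(60,520,.088),P(62,533,.088),'R',P(445,530,.088),P(444,542,.088),'drawer walls',P(190,335,.07),P(438,335,.07))
print('nut',P(138,245,.12),P(118,280,.12),P(128,262,.113)); print('tongue',P(120,537,.092),P(122,442,.092))
g=lambda x,y,o:(o[0]+x/3.3,o[1]+y/3.3)
for q in((193,407-297),(222,395-297),(238,440-297),(210,454-297)): print('stray',pix('top',*g(*q,(130,220)),.016)[:2])
for q,z in(((27,135),.028),((40,257),.028),((265,105),.036),((285,235),.036),((260,200),.066)): print('tray',pix('top',*g(*q,(380,170)),z)[:2])
for q in((278,150),(290,150),(280,200),(292,200)): print('grip',pix('top',*g(*q,(380,170)),.066)[:2])
# pawns etc
for n,u,v,z in(('pawn',146,233,.03),('pawn',140,264,.03),('tape',225,293,.02),('ruleL',298,276,.016),('ruleR',386,270,.016),('jar',438,139,.05)):print(n,pix('top',u,v,z)[:2])
E
```

```text
rim BL,BR [0.83   0.1424] [ 0.8017 -0.1272] front R,L [ 0.5842 -0.1076] [0.6136 0.1703]
panel L [0.469  0.1835] [0.4597 0.1826] R [ 0.4392 -0.0872] [ 0.4308 -0.0856] drawer walls [0.6013 0.0833] [ 0.586  -0.0992]
nut [0.6572 0.1135] [0.6323 0.1292] [0.6474 0.1219]
tongue [0.4528 0.1415] [0.5207 0.1361]
stray [0.4553 0.3616]
stray [0.4629 0.3384]
stray [0.4262 0.3267]
stray [0.417 0.349]
tray [ 0.522  -0.1709]
tray [ 0.4236 -0.1696]
tray [ 0.5289 -0.3621]
tray [ 0.4239 -0.3618]
tray [ 0.449  -0.3366]
grip [ 0.4866 -0.3565]
grip [ 0.4858 -0.3657]
grip [ 0.4477 -0.3519]
grip [ 0.4469 -0.3611]
pawn [0.5159 0.4673]
pawn [0.4363 0.4826]
tape [0.3451 0.2693]
ruleL [0.3727 0.08  ]
ruleR [ 0.369  -0.1489]
jar [ 0.703  -0.3239]
```

```bash
cat >> h.py <<'E'
def wpix(u,v,z):
    m=viewer.camera_model('wrist'); x,y=u-m['cx'],v-m['cy']; r=np.hypot(x,y); th=r/m['fx']
    d=np.array([np.sin(th)*x/r,np.sin(th)*y/r,np.cos(th)]); R,t=m['R'],m['t']; c=-R.T@t; d=R.T@d; return c+d*(z-c[2])/d[2]
def wproj(X):
    m=viewer.camera_model('wrist'); p=m['R']@np.array(X)+m['t']; a=np.arctan2(np.hypot(p[0],p[1]),p[2]); k=m['fx']*a/np.hypot(p[0],p[1]); return np.array([m['cx']+k*p[0],m['cy']+k*p[1]])
cyaw=np.radians(-6); CO=np.array([.707,.0195])
def chest(x,y,z=0): c,s=np.cos(cyaw),np.sin(cyaw); return np.array([CO[0]+c*x-s*y,CO[1]+s*x+c*y,z])
E
python3 - <<'E'
from h import *
for p in((.48,-.3,.25),(.5,.1,.25),(.44,.344,.14)): print(rel(p,down(-72)))
E
```

```text
(array([-0.08,  0.  ,  0.5 ]), array([ 0.36  , -0.1879, -0.0052]))
(array([-0.08,  0.  ,  0.5 ]), array([ 0.5059, -0.5609, -0.0047]))
(array([-0.08,  0.  ,  0.5 ]), array([ 0.5264, -0.8112,  0.1056]))
```

Emit:
play_rows --plan '[0,0,0.5,0.12,-0.06,0,1,0,0,0.5,0.24,-0.125,0,1,0,0,0.5,0.36,-0.188,-0.005,1,0,0,0.5,0.4,-0.27,-0.005,1,0,0,0.5,0.43,-0.35,-0.005,1,0,0,0.5,0.47,-0.45,-0.005,1,0,0,0.5,0.506,-0.561,-0.005,0.7,0,0,0.5,0.51,-0.62,0.02,0.7,0,0,0.5,0.515,-0.68,0.04,0.7,0,0,0.5,0.52,-0.75,0.07,0.7,0,0,0.5,0.526,-0.811,0.106,0.7,0,0,0.5,0.526,-0.811,0.106,0.7,0,0,0.5,0.526,-0.811,0.106,0.7,0,0,0.5,0.526,-0.811,0.106,0.7,0,0,0.5,0.526,-0.811,0.106,0.7,0,0,0.5,0.526,-0.811,0.106,0.7]'

```text
clock: 2.1
position: [0.44, 0.3228, 0.1437]
ee_rot: [0.988, 0.156, 0.0, 0.0]
ft_force: [1.1, -0.8, 0.8]
grip_width: 0.701
grasp_force: 0.0
```

```bash
python3 - <<'E'
from h import *
cv2.imwrite('pics/w1.png',viewer.camera('wrist')[:,:,::-1]); print(status.get_obs()['position'],wproj((.44,.344,.016)))
print(rel((.44,.344,.017),down(-72)))
E
```

```text
[0.4359881  0.33110363 0.14180072] [312.34332379 185.27718308]
(array([-0.3 ,  0.11,  0.41]), array([ 0.0081, -0.0103,  0.1248]))
```

View pics/w1.png

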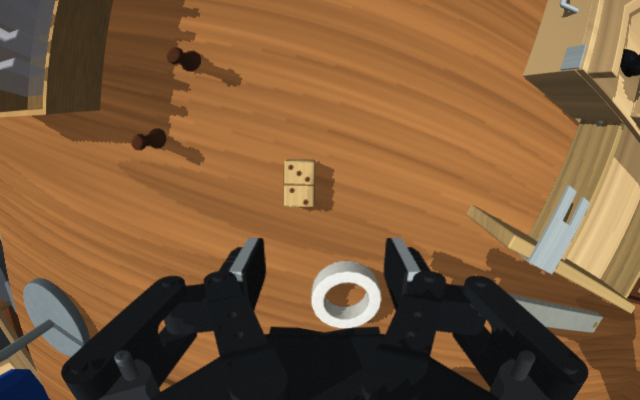

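The stray is at (299,184), between the jaw lines, with its long side upright in the picture as wanted. The arm was still settling, so I'll measure again with it at rest.

```bash
python3 - <<'E'
from h import *
import time
m0=viewer.camera_model('wrist')['t']; a=viewer.camera('wrist'); print(m0-viewer.camera_model('wrist')['t'])
h=cv2.cvtColor(a,cv2.COLOR_RGB2HSV); c=a[120:235,230:380].astype(int)
m=((c[...,0]>190)&(c[...,1]>150)).astype(np.uint8)
m=cv2.morphologyEx(m,cv2.MORPH_CLOSE,np.ones((7,7)))
n,l,s,ce=cv2.connectedComponentsWithStats(m); i=1+np.argmax(s[1:,4]); print(s[i]); 
r=cv2.minAreaRect(cv2.findContours((l==i).astype(np.uint8),0,2)[0][0]); b=cv2.boxPoints(r)+[230,120]; print(b)
w=np.array([wpix(*q,.016)[:2] for q in b]); print(w,w.mean(0)); e=np.diff(w,axis=0); print(np.degrees(np.arctan2(e[:,1],e[:,0])),np.hypot(*e.T))
print(status.get_obs()['position'],rel((*w.mean(0),.017),down(-72)))
E
```

```text
[ 0.00394729  0.00111796 -0.00123361]
[  65   40   30   45 1243]
[[295. 160.]
 [324. 160.]
 [324. 204.]
 [295. 204.]]
[[0.4558333  0.36110498]
 [0.46339977 0.3382413 ]
 [0.4273438  0.32619001]
 [0.41938456 0.34982149]] [0.44149036 0.34383945]
[ -71.68862758 -161.51839333  108.61386661] [0.02408317 0.03801667 0.02493585]
[0.43614054 0.32797759 0.14243174] (array([-0.25,  0.19,  0.51]), array([ 0.0105, -0.0128,  0.1255]))
```

Emit:
play_rows --plan '[0,0,0,0,0,0,0.6,0,0,0,0,0,0,0.6,0,0,0,0,0,0,0.6,0,0,0,0,0,0,0.6]'

```text
clock: 2.7
position: [0.4405, 0.3205, 0.1447]
ee_rot: [0.988, 0.156, 0.0, 0.0]
ft_force: [0.3, -0.2, 0.5]
grip_width: 0.598
grasp_force: 0.0
```

```bash
python3 - <<'E'
from h import *
print(status.get_obs()['position'],status.get_obs()['joint_velocities'].round(3),rel((.4410,.344,.017),down(-72)))
E
```

```text
[0.44046863 0.32050411 0.14466641] [-0.005  0.005 -0.003 -0.001 -0.001 -0.001 -0.002] (array([ 0.04, -0.04, -0.09]), array([ 0.0076, -0.0223,  0.1277]))
```

Emit:
play_rows --plan '[0,0,0,0.0075,-0.022,0.04,0.6,0,0,0,0.0075,-0.022,0.07,0.6,0,0,0,0.0075,-0.022,0.1,0.6,0,0,0,0.0075,-0.022,0.118,0.6,0,0,0,0.0075,-0.022,0.128,0.6,0,0,0,0.0075,-0.022,0.128,0.6,0,0,0,0.0075,-0.022,0.128,0.2,0,0,0,0.0075,-0.022,0.128,0.2,0,0,0,0.0075,-0.022,0.128,0.2,0,0,0,0.0075,-0.022,0.128,0.2,0,0,0,0.0075,-0.022,0.128,0.2,0,0,0,0.0075,-0.022,0.1,0.2,0,0,0,0.0075,-0.022,0.05,0.2,0,0,0,0.0075,-0.022,0,0.2,0,0,0,0.0075,-0.022,-0.03,0.2,0,0,0,0.0075,-0.022,-0.03,0.2]' --squeeze 30

```text
clock: 4.7
position: [0.4412, 0.3455, 0.1769]
ee_rot: [0.988, 0.156, 0.002, -0.001]
ft_force: [0.0, -0.6, -1.1]
grip_width: 0.296
grasp_force: 29.6
```

```bash
python3 - <<'E'
from h import *
print(status.get_obs()['position'],status.get_obs()['grip_width'],chest(-.2,-.09),chest(-.2,0))
for p in((.46,.1,.17),(*chest(-.18,-.02)[:2],.16),(*chest(-.18,-.02)[:2],.07)): print(rel(p,down(-72)),rel(p,down(-96)))
E
```

```text
[0.44121931 0.34547853 0.17694211] 0.29615639510022207 [ 0.49868806 -0.04910128  0.        ] [0.50809562 0.04040569 0.        ]
(array([-0.04, -0.26, -0.01]), array([-0.058 ,  0.2393,  0.0065])) (array([-0.09, -0.25, 23.99]), array([-0.058 ,  0.2393,  0.0065]))
(array([-0.04, -0.26, -0.01]), array([-0.0205,  0.3372,  0.0166])) (array([-0.09, -0.25, 23.99]), array([-0.0205,  0.3372,  0.0166]))
(array([-0.04, -0.26, -0.01]), array([-0.0209,  0.3373,  0.1066])) (array([-0.09, -0.25, 23.99]), array([-0.0209,  0.3373,  0.1066]))
```

Emit:
play_rows --plan '[0,0,6,-0.02,0.06,0.005,0.2,0,0,12,-0.035,0.12,0.005,0.2,0,0,18,-0.05,0.18,0.005,0.2,0,0,24,-0.055,0.239,0.005,0.2,0,0,24,-0.03,0.29,0.01,0.2,0,0,24,-0.015,0.3235,0.015,0.2,0,0,24,-0.015,0.3235,0.015,0.2,0,0,24,-0.015,0.3235,0.015,0.2,0,0,24,-0.015,0.3235,0.05,0.2,0,0,24,-0.015,0.3235,0.08,0.2,0,0,24,-0.015,0.3235,0.11,0.2,0,0,24,-0.015,0.3235,0.13,0.2,0,0,24,-0.015,0.3235,0.13,0.2,0,0,24,-0.015,0.3235,0.13,0.4,0,0,24,-0.015,0.3235,0.13,0.4,0,0,24,-0.015,0.3235,0.13,0.4,0,0,24,-0.015,0.3235,0.09,0.4,0,0,24,-0.015,0.3235,0.04,0.4,0,0,24,-0.015,0.3235,-0.01,0.4,0,0,24,-0.015,0.3235,-0.05,0.4]'

```text
clock: 7.2
position: [0.5262, 0.0324, 0.2269]
ee_rot: [0.999, -0.052, 0.001, 0.0]
ft_force: [-0.5, -0.3, -0.0]
grip_width: 0.401
grasp_force: 0.0
```

```bash
python3 - <<'E'
from h import *
print(status.get_obs()['position'])
g=(.4735,-.355)
for p in((.47,-.2,.2),(*g,.17),(*g,.053)): print(rel(p,down(-90)))
E
```

```text
[0.52619334 0.03240767 0.22691039]
(array([ 0.02, -0.12, -6.  ]), array([-0.0317,  0.237 ,  0.0269]))
(array([ 0.02, -0.12, -6.  ]), array([-0.012 ,  0.3908,  0.0569]))
(array([ 0.02, -0.12, -6.  ]), array([-0.0123,  0.3908,  0.1739]))
```

Emit:
play_rows --plan '[0,0,-3,-0.015,0.06,0,0.6,0,0,-6,-0.02,0.12,0,0.6,0,0,-6,-0.02,0.18,0.01,0.6,0,0,-6,-0.02,0.24,0.01,0.6,0,0,-6,-0.015,0.3,0.02,0.6,0,0,-6,-0.012,0.35,0.03,0.6,0,0,-6,-0.012,0.39,0.03,0.6,0,0,-6,-0.012,0.39,0.03,0.6,0,0,-6,-0.012,0.39,0.03,0.6,0,0,-6,-0.012,0.39,0.03,0.6,0,0,-6,-0.012,0.39,0.03,0.6,0,0,-6,-0.012,0.39,0.03,0.6]'

```text
clock: 8.7
position: [0.4734, -0.3539, 0.1945]
ee_rot: [1.0, 0.0, 0.0, 0.0]
ft_force: [0.6, 0.0, 0.3]
grip_width: 0.602
grasp_force: 0.0
```

```bash
python3 - <<'E'
from h import *
a=viewer.camera('wrist')[:,:,::-1]; b=viewer.camera('top')[60:330,220:520,::-1]
cv2.imwrite('pics/w2.png',a); cv2.imwrite('pics/t2.png',cv2.resize(b,None,fx=2,fy=2,interpolation=cv2.INTER_CUBIC))
print(status.get_obs()['position'],wproj((.4735,-.355,.066)),wproj((.4735,-.171,.006)))
E
```

```text
[ 0.47329121 -0.3541626   0.1944555 ] [325.65147521 193.51667613] [164.85032972 180.56554113]
```

View pics/w2.png

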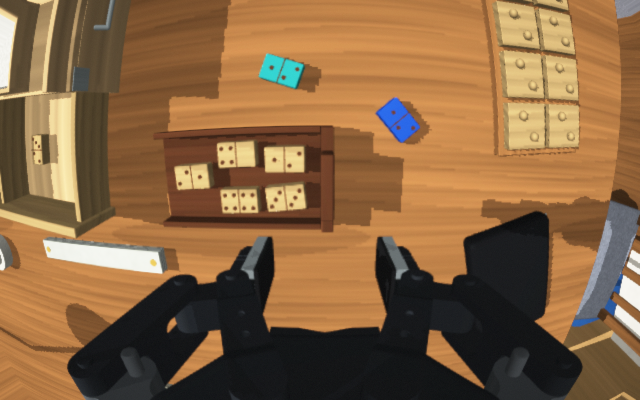

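View pics/t2.png

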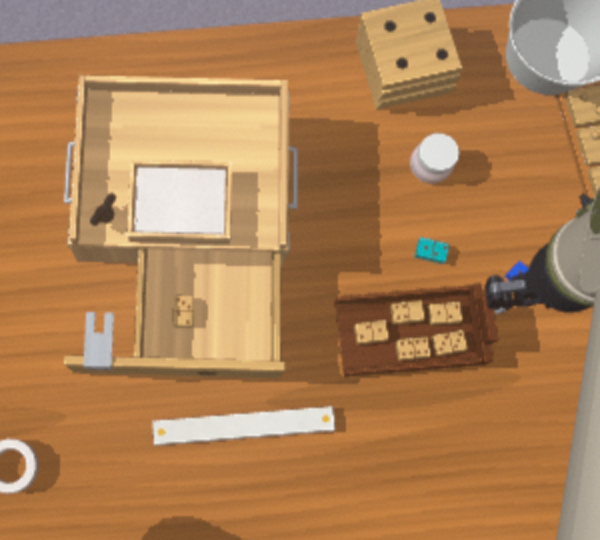

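```bash
python3 - <<'E'
from h import *
np.set_printoptions(precision=4,suppress=True)
for u,v,z in((165,137,.028),(163,222,.028),(333,127,.036),(334,231,.036),(321,127,.036),(321,231,.036),(327,150,.066),(327,210,.066)): print(wpix(u,v,z)[:2])
a=cv2.imread('pics/w2.png')[110:245,145:350]; cv2.imwrite('pics/w2c.png',cv2.resize(a,None,fx=3.8,fy=3.8,interpolation=cv2.INTER_CUBIC))
E
```

```text
[ 0.5245 -0.1887]
[ 0.4311 -0.1739]
[ 0.5288 -0.3618]
[ 0.4272 -0.3635]
[ 0.5288 -0.3508]
[ 0.4272 -0.3506]
[ 0.5109 -0.3561]
[ 0.4587 -0.3562]
```

View pics/w2c.png

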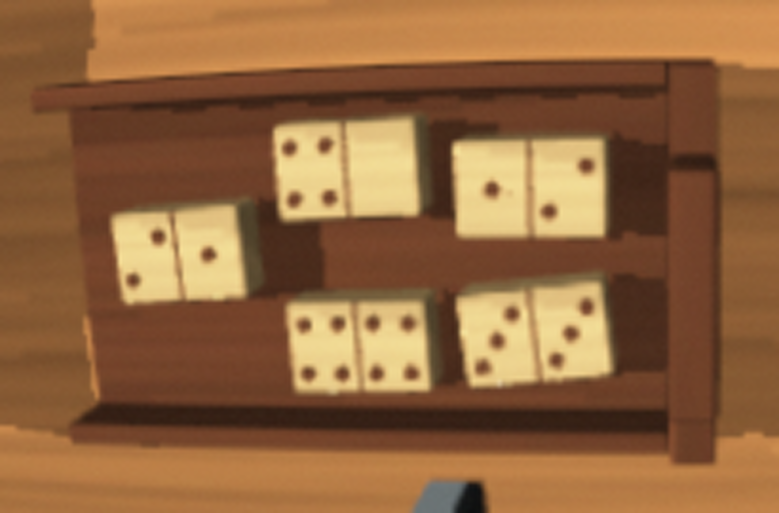

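```bash
python3 - <<'E'
from h import *
np.set_printoptions(precision=4,suppress=True)
for u,v,z in((153.7,136,.028),(164,224,.028),(326.8,152,.066),(326.8,220,.066)): print(wpix(u,v,z)[:2])
print(rel((.476,-.356,.055),down(-90)),rel((.476,-.356,.055),down(-91)))
E
```

```text
[ 0.5265 -0.1745]
[ 0.4287 -0.1748]
[ 0.5092 -0.3559]
[ 0.4495 -0.356 ]
(array([ 0.01, -0.  ,  0.01]), array([0.0027, 0.0018, 0.1395])) (array([ 0.01, -0.  ,  1.01]), array([0.0027, 0.0018, 0.1395]))
```

Emit:
play_rows --plan '[0,0,0,0.005,0.001,0.04,0.4,0,0,0,0.005,0.001,0.08,0.4,0,0,0,0.005,0.001,0.11,0.4,0,0,0,0.005,0.001,0.13,0.4,0,0,0,0.005,0.001,0.1465,0.4,0,0,0,0.005,0.001,0.1465,0.4,0,0,0,0.005,0.001,0.1465,0.4,0,0,0,0.005,0.001,0.1465,0,0,0,0,0.005,0.001,0.1465,0,0,0,0,0.005,0.001,0.1465,0,0,0,0,0.005,0.001,0.1465,0,0,0,0,0.005,0.001,0.1465,0,0,0,0,0.005,0.001,0.142,0,0,0,0,0.005,0.001,0.135,0,0,0,0,0.005,0.001,0.125,0,0,0,0,0.005,0.001,0.115,0,0,0,0,0.005,0.001,0.115,0]' --squeeze 80

```text
clock: 10.92
position: [0.4789, -0.3557, 0.0806]
ee_rot: [1.0, -0.0, 0.001, 0.001]
ft_force: [-0.6, -0.0, -2.2]
grip_width: 0.127
grasp_force: 78.0
```

```bash
python3 - <<'E'
from h import *
np.set_printoptions(precision=4,suppress=True)
o=status.get_obs(); print(o['torque'],o['joint_pos'])
a=viewer.camera('wrist')[:,:,::-1][60:330,60:420]; b=viewer.camera('side')[130:330,200:420,::-1]
cv2.imwrite('pics/m3.png',np.hstack([cv2.resize(a,(400,300)),cv2.resize(b,(330,300))]))
# pour poses: tray x = chest +y tilted
th=np.radians(40)
ch=Ro.from_euler('z',-6,degrees=True)
def tray_tcp(lip,tilt,yaw=84):
    # tray rotation: yaw then lip-down tilt (about tray y, +)
    T=Ro.from_euler('z',yaw,degrees=True)*Ro.from_euler('y',tilt,degrees=True)
    # tool in tray: y=-x_tray, z=-z_tray ; TCP at tray(-.089,0,.048)
    G=Ro.from_matrix(np.array([[0,-1,0],[-1,0,0],[0,0,-1.]]))
    return lip+T.apply(np.array([-.089,0,.048])-np.array([.095,0,.006])), T*G
for tilt,cx,cy,z in((0,-.181,-.165,.13),(0,-.181,-.095,.13),(15,-.181,-.095,.11),(30,-.181,-.095,.095),(45,-.181,-.09,.09)):
    p,q=tray_tcp(chest(cx,cy,z),tilt); print(p,rel(p,q))
E
```

```text
[-0.1778 -0.0146 -0.0136] [ 0.8913  0.445  -0.4074  1.7009  0.2     1.0348 -1.1538]
[ 0.4905 -0.3087  0.172 ] (array([ 0.01, -0.  ,  5.99]), array([ 0.0123, -0.0467, -0.0926]))
[ 0.4978 -0.2391  0.172 ] (array([ 0.01, -0.  ,  5.99]), array([ 0.0196, -0.1163, -0.0926]))
[ 0.4996 -0.222   0.1982] (array([-14.98,  -0.79,   5.96]), array([ 0.0214, -0.1333, -0.1188]))
[ 0.5026 -0.1937  0.2234] (array([-29.96,  -1.57,   5.86]), array([ 0.0244, -0.1617, -0.144 ]))
[ 0.5071 -0.1509  0.2498] (array([-44.95,  -2.36,   5.68]), array([ 0.0289, -0.2044, -0.1705]))
```

View pics/m3.png

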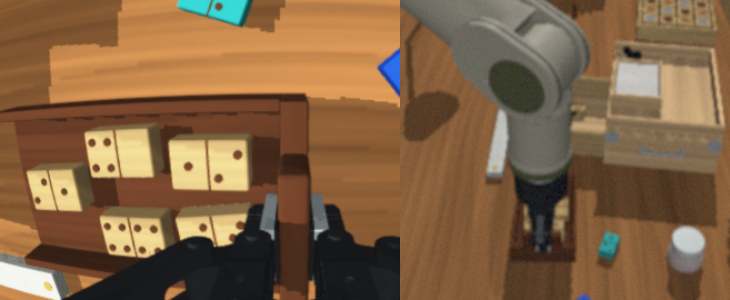

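Emit:
play_rows --plan '[0,0,0,0,0,-0.01,0,0,0,0,0,0,-0.03,0,0,0,0,0.002,-0.005,-0.055,0,0,0,1,0.004,-0.012,-0.08,0,0,0,2,0.008,-0.025,-0.093,0,0,0,3,0.01,-0.042,-0.1,0,0,0,4,0.012,-0.06,-0.1,0,0,0,5,0.015,-0.08,-0.1,0,0,0,6,0.018,-0.098,-0.1,0,0,0,6,0.0195,-0.11,-0.1,0,0,0,6,0.0195,-0.116,-0.1,0,0,0,6,0.0195,-0.116,-0.1,0,0,0,6,0.0195,-0.116,-0.1,0]'

```text
clock: 12.65
position: [0.4975, -0.2401, 0.1793]
ee_rot: [0.999, -0.053, -0.0, 0.0]
ft_force: [0.7, 0.4, -2.2]
grip_width: 0.128
grasp_force: 78.1
```

```bash
python3 - <<'E'
from h import *
np.set_printoptions(precision=4,suppress=True)
o=status.get_obs(); print(o['position'],o['torque'],o['joint_pos'])
b=viewer.camera('top')[90:290,220:520,::-1]
cv2.imwrite('pics/t4.png',cv2.resize(b,None,fx=2.5,fy=2.5,interpolation=cv2.INTER_CUBIC))
def tray_tcp(lip,tilt,yaw=84):
    T=Ro.from_euler('z',yaw,degrees=True)*Ro.from_euler('y',tilt,degrees=True)
    G=Ro.from_matrix(np.array([[0,-1,0],[-1,0,0],[0,0,-1.]]))
    return lip+T.apply(np.array([-.089,0,.048])-np.array([.095,0,.006])), T*G
for tilt,cx,cy,z in((10,-.181,-.095,.12),(20,-.181,-.095,.105),(30,-.181,-.095,.095),(40,-.181,-.09,.09),(48,-.181,-.09,.09)):
    p,q=tray_tcp(chest(cx,cy,z),tilt); print(p,rel(p,q))
for p in ((-.11,.044),(-.11,-.124),(-.181,-.095)): print(proj('top',chest(*p,.1)))
E
```

```text
[ 0.4975 -0.2401  0.1793] [-0.1776  0.0689  0.0241] [ 0.7817  0.2581 -0.4786  1.7211  0.1272  1.193  -1.407 ]
[ 0.4989 -0.229   0.1933] (array([-9.99,  0.01, -0.06]), array([ 0.0002, -0.0111, -0.014 ]))
[ 0.5005 -0.2137  0.2074] (array([-19.99,   0.01,  -0.06]), array([ 0.0002, -0.0265, -0.0281]))
[ 0.5026 -0.1937  0.2234] (array([-29.99,   0.02,  -0.06]), array([ 0.0001, -0.0467, -0.0441]))
[ 0.5057 -0.1644  0.2404] (array([-39.99,   0.03,  -0.06]), array([ 0.0001, -0.0761, -0.0612]))
[ 0.508  -0.1425  0.2548] (array([-47.99,   0.03,  -0.06]), array([ 0.0001, -0.0981, -0.0756]))
[291.876  182.0171]
[358.5664 183.3698]
[346.8399 210.7391]
```

View pics/t4.png

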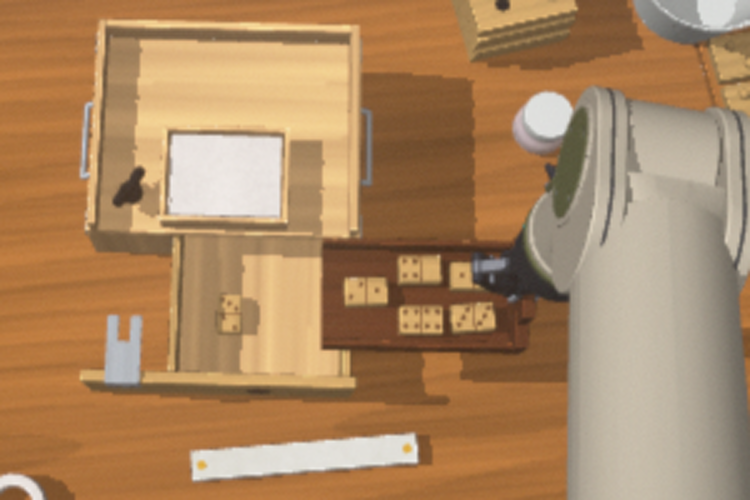

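Emit:
play_rows --plan '[-5,0,0,0,-0.005,-0.007,0,-10,0,0,0,-0.011,-0.014,0,-13,0,0,0,-0.0155,-0.018,0,-16,0,0,0,-0.02,-0.022,0,-18,0,0,0,-0.023,-0.025,0,-20,0,0,0,-0.0265,-0.028,0,-21,0,0,0,-0.0285,-0.03,0,-22,0,0,0,-0.0305,-0.031,0,-23,0,0,0,-0.0325,-0.033,0,-24,0,0,0,-0.0345,-0.0345,0,-25,0,0,0,-0.0365,-0.036,0,-26,0,0,0,-0.0385,-0.038,0,-27,0,0,0,-0.0405,-0.039,0,-28,0,0,0,-0.0425,-0.041,0,-29,0,0,0,-0.0445,-0.0425,0,-30,0,0,0,-0.0465,-0.044,0,-30,0,0,0,-0.0465,-0.044,0,-30,0,0,0,-0.0465,-0.044,0,-30,0,0,0,-0.0465,-0.044,0,-30,0,0,0,-0.0465,-0.044,0]'

```text
clock: 15.2
position: [0.5025, -0.1933, 0.2234]
ee_rot: [0.965, -0.051, -0.014, 0.258]
ft_force: [0.7, 0.4, -2.1]
grip_width: 0.128
grasp_force: 78.4
```

Emit:
play_rows --plan '[-2,0,0,0,-0.003,-0.004,0,-4,0,0,0,-0.006,-0.007,0,-6,0,0,0,-0.01,-0.011,0,-8,0,0,0,-0.013,-0.014,0,-10,0,0,0,-0.017,-0.018,0,-12,0,0,0,-0.02,-0.02,0,-12,0,0,0,-0.02,-0.02,0,-12,0,0,0,-0.02,-0.02,0,-12,0,0,0,-0.02,-0.02,0]'

```text
clock: 16.32
position: [0.5054, -0.1664, 0.2309]
ee_rot: [0.932, -0.049, -0.019, 0.358]
ft_force: [0.3, 0.1, -1.8]
grip_width: 0.127
grasp_force: 78.4
```

```bash
python3 - <<'E'
from h import *
np.set_printoptions(precision=4,suppress=True)
o=status.get_obs(); print(o['position'],o['torque'],o['joint_pos'])
a=viewer.camera('wrist')[:,:,::-1]; b=viewer.camera('top')[90:290,220:520,::-1]
cv2.imwrite('pics/m5.png',np.hstack([cv2.resize(a,(400,250)),cv2.resize(b,(375,250))]))
E
```

```text
[ 0.5054 -0.1664  0.2309] [ 0.8959 -0.1173 -0.002 ] [ 0.3144  0.2576 -0.5654  1.8073  0.8164  1.4858 -2.1646]
```

View pics/m5.png

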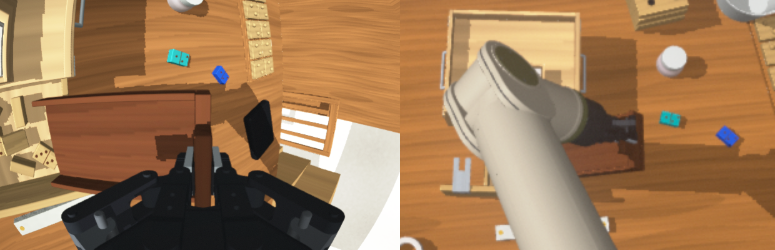

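```bash
python3 - <<'E'
from h import *
def tray_tcp(lip,tilt,yaw=84):
    T=Ro.from_euler('z',yaw,degrees=True)*Ro.from_euler('y',tilt,degrees=True)
    G=Ro.from_matrix(np.array([[0,-1,0],[-1,0,0],[0,0,-1.]]))
    return lip+T.apply(np.array([-.089,0,.048])-np.array([.095,0,.006])), T*G
for tilt,cx,cy,z in((30,-.181,-.1,.1),(15,-.181,-.105,.12),(0,-.181,-.11,.135)): print(rel(*tray_tcp(chest(cx,cy,z),tilt)))
for z in(.17,.1,.06,.0495): print(rel((.4785,-.3555,z),down(-90)))
E
```

```text
(array([ 1.2e+01,  1.0e-02, -5.0e-02]), array([0.0001, 0.0224, 0.0236]))
(array([27.  ,  0.  , -0.06]), array([0.0001, 0.0338, 0.061 ]))
(array([42.  , -0.  , -0.06]), array([0.0001, 0.0294, 0.099 ]))
(array([41.97,  2.2 , -5.78]), array([-0.0068,  0.1012,  0.173 ]))
(array([41.97,  2.2 , -5.78]), array([-0.0069,  0.0543,  0.225 ]))
(array([41.97,  2.2 , -5.78]), array([-0.0069,  0.0275,  0.2547]))
(array([41.97,  2.2 , -5.78]), array([-0.0069,  0.0205,  0.2625]))
```

Emit:
play_rows --plan '[6,0,0,0,0.011,0.012,0,12,0,0,0,0.0224,0.0236,0,19.5,0,0,0,0.028,0.042,0,27,0,0,0,0.034,0.061,0,34.5,0,0,0,0.032,0.08,0,42,0,0,0,0.0294,0.099,0,42,0.7,-2,-0.002,0.055,0.125,0,42,1.4,-4,-0.004,0.08,0.15,0,42,2.2,-5.8,-0.007,0.101,0.173,0,42,2.2,-5.8,-0.007,0.09,0.186,0,42,2.2,-5.8,-0.007,0.075,0.203,0,42,2.2,-5.8,-0.007,0.054,0.225,0,42,2.2,-5.8,-0.007,0.054,0.225,0,42,2.2,-5.8,-0.007,0.054,0.225,0,42,2.2,-5.8,-0.007,0.054,0.225,0]'

```text
clock: 18.3
position: [0.4793, -0.3552, 0.1011]
ee_rot: [1.0, 0.001, 0.001, 0.0]
ft_force: [0.1, -0.3, -0.0]
grip_width: 0.127
grasp_force: 78.5
```

```bash
python3 - <<'E'
from h import *
for z in(.052,.0485,): print(status.get_obs()['ft_force'],rel((.4785,-.3555,z),down(-90)))
E
```

```text
[ 0.14489139 -0.27182555 -0.00641615] (array([ 0.04, -0.08,  0.06]), array([-0.0009,  0.0003,  0.0491]))
[ 0.14489139 -0.27182555 -0.00641615] (array([ 0.04, -0.08,  0.06]), array([-0.0009,  0.0003,  0.0526]))
```

Emit:
play_rows --plan '[0,0,0,0,0,0.02,0,0,0,0,0,0,0.035,0,0,0,0,0,0,0.043,0,0,0,0,0,0,0.048,0,0,0,0,0,0,0.0515,0,0,0,0,0,0,0.0525,0,0,0,0,0,0,0.0525,0,0,0,0,0,0,0.0525,0]'

```text
clock: 19.3
position: [0.479, -0.355, 0.049]
ee_rot: [1.0, 0.001, 0.0, 0.0]
ft_force: [-6.2, 3.1, 13.5]
grip_width: 0.125
grasp_force: 80.8
```

```bash
python3 - <<'E'
from h import *
b=viewer.camera('top')[90:290,220:520,::-1]; s=viewer.camera('side')[140:340,180:460,::-1]
cv2.imwrite('pics/m6.png',np.hstack([cv2.resize(s,(400,286)),cv2.resize(b,(400,286))]))
E
```

```text
(no output)
```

View pics/m6.png

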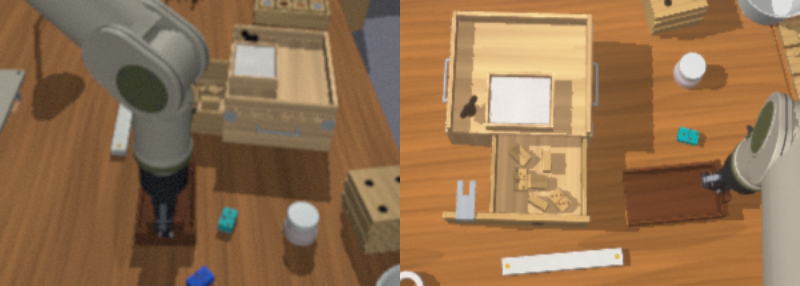

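Emit:
play_rows --plan '[0,0,0,0,0,-0.001,0.4,0,0,0,0,0,-0.001,0.4,0,0,0,0,0,-0.001,0.4,0,0,0,0,0,-0.001,0.4,0,0,0,0,0,-0.02,0.4,0,0,0,0,0,-0.05,0.4,0,0,0,0,0,-0.09,0.4,0,0,0,0,0,-0.13,0.4,0,0,0,0,0,-0.13,0.4,0,0,0,0,0,-0.13,0.4]' --squeeze 40

```text
clock: 20.65
position: [0.4785, -0.3548, 0.1776]
ee_rot: [1.0, 0.001, 0.0, -0.0]
ft_force: [-0.6, 0.3, -0.5]
grip_width: 0.402
grasp_force: 0.0
```

```bash
python3 - <<'E'
from h import *
print(status.get_obs()['position'])
for x,z in((-.31,.18),(-.31,.072)): print(rel(chest(x,-.04,z),down(-96)))
a=viewer.camera('wrist')[:,:,::-1]; b=viewer.camera('top')[150:270,300:480,::-1]
cv2.imwrite('pics/m7.png',np.hstack([cv2.resize(a,(400,260)),cv2.resize(b,(390,260))]))
E
```

```text
[ 0.47854854 -0.35482237  0.17761512]
(array([-0.01, -0.  ,  6.06]), array([-0.0836, -0.367 , -0.0023]))
(array([-0.01, -0.  ,  6.06]), array([-0.0836, -0.367 ,  0.1057]))
```

View pics/m7.png

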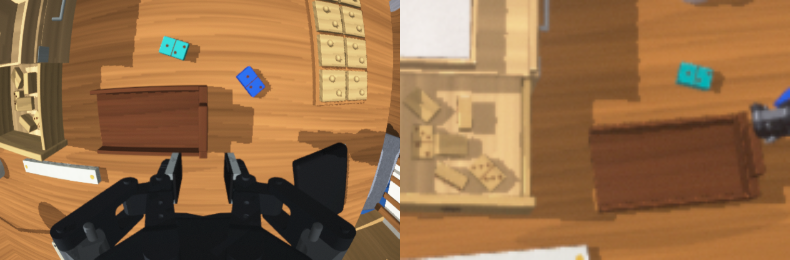

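Emit:
play_rows --plan '[0,0,0,-0.01,-0.05,0,0,0,0,1,-0.02,-0.1,0,0,0,0,3,-0.04,-0.16,0,0,0,0,5,-0.055,-0.22,0,0,0,0,6,-0.064,-0.28,0,0,0,0,6,-0.064,-0.33,0,0,0,0,6,-0.064,-0.365,0,0,0,0,6,-0.064,-0.365,0,0,0,0,6,-0.064,-0.365,0.03,0,0,0,6,-0.064,-0.365,0.06,0,0,0,6,-0.064,-0.365,0.09,0,0,0,6,-0.064,-0.365,0.106,0,0,0,6,-0.064,-0.365,0.106,0,0,0,6,-0.064,-0.365,0.106,0]'

```text
clock: 22.5
position: [0.4148, 0.01, 0.0722]
ee_rot: [0.999, -0.052, 0.0, -0.0]
ft_force: [0.3, 1.0, 0.3]
grip_width: -0.004
grasp_force: 0.0
```

```bash
python3 - <<'E'
from h import *
print(status.get_obs()['position'],status.get_obs()['ft_force'])
for x in (-.15,-.13,-.125): print(rel(chest(x,-.04,.072),down(-96)))
E
```

```text
[0.41476948 0.00998085 0.07217508] [0.31157659 0.95715633 0.33654537]
(array([-0.03, -0.03,  0.05]), array([1.396e-01, 1.000e-04, 3.000e-04]))
(array([-0.03, -0.03,  0.05]), array([1.596e-01, 1.000e-04, 3.000e-04]))
(array([-0.03, -0.03,  0.05]), array([1.646e-01, 1.000e-04, 3.000e-04]))
```

Emit:
play_rows --plan '[0,0,0,0.008,0,0,0,0,0,0,0.016,0,0,0,0,0,0,0.024,0,0,0,0,0,0,0.032,0,0,0,0,0,0,0.04,0,0,0,0,0,0,0.048,0,0,0,0,0,0,0.056,0,0,0,0,0,0,0.064,0,0,0,0,0,0,0.072,0,0,0,0,0,0,0.08,0,0,0,0,0,0,0.088,0,0,0,0,0,0,0.096,0,0,0,0,0,0,0.104,0,0,0,0,0,0,0.112,0,0,0,0,0,0,0.12,0,0,0,0,0,0,0.128,0,0,0,0,0,0,0.134,0,0,0,0,0,0,0.138,0,0,0,0,0,0,0.138,0]'

```text
invalid input
```

Emit:
play_rows --plan '[0,0,0,0.003,0,0,0,0,0,0,0.006,0,0,0,0,0,0,0.009,0,0,0,0,0,0,0.012,0,0,0,0,0,0,0.015,0,0,0,0,0,0,0.015,0]'

```text
invalid input
```

Emit:
play_rows --plan '[0,0,0,0.008,0,0,0,0,0,0,0.016,0,0,0,0,0,0,0.024,0,0,0,0,0,0,0.032,0,0,0,0,0,0,0.04,0,0,0,0,0,0,0.048,0,0,0,0,0,0,0.056,0,0,0,0,0,0,0.064,0,0,0,0,0,0,0.072,0,0,0,0,0,0,0.08,0,0,0]' --squeeze 40

```text
clock: 23.75
position: [0.4943, 0.0017, 0.0713]
ee_rot: [0.999, -0.052, -0.0, -0.0]
ft_force: [-1.0, -0.5, 1.0]
grip_width: -0.003
grasp_force: 0.6
```

Emit:
play_rows --plan '[0,0,0,0.008,0,0,0,0,0,0,0.016,0,0,0,0,0,0,0.024,0,0,0,0,0,0,0.032,0,0,0,0,0,0,0.04,0,0,0,0,0,0,0.046,0,0,0,0,0,0,0.052,0,0,0,0,0,0,0.058,0,0,0,0,0,0,0.062,0,0,0,0,0,0,0.066,0,0,0]' --squeeze 40

```text
clock: 25.0
position: [0.5594, -0.005, 0.0713]
ee_rot: [0.999, -0.052, -0.0, -0.0]
ft_force: [-9.0, -1.4, 6.0]
grip_width: -0.001
grasp_force: 4.5
```

```bash
python3 - <<'E'
from h import *
o=status.get_obs(); print(o['ft_force'],rel(chest(-.133,-.04,.072),down(-96)))
E
```

```text
[-8.9958632  -1.37730524  5.95220835] (array([-0.03,  0.06,  0.06]), array([ 0.0112,  0.0002, -0.0007]))
```

Emit:
play_rows --plan '[0,0,0,0.002,0,0,0,0,0,0,0.004,0,0,0,0,0,0,0.006,0,0,0,0,0,0,0.008,0,0,0,0,0,0,0.01,0,0,0,0,0,0,0.012,0,0,0,0,0,0,0.012,0,0,0]' --squeeze 40

```text
clock: 25.88
position: [0.5706, -0.0062, 0.0711]
ee_rot: [0.999, -0.052, -0.001, -0.0]
ft_force: [-6.5, -0.5, 2.8]
grip_width: 0.002
grasp_force: 3.4
```

Emit:
play_rows --plan '[0,0,0,0.0015,0,0,0,0,0,0,0.003,0,0,0,0,0,0,0.003,0,0,0]' --squeeze 40

```text
clock: 26.25
position: [0.5707, -0.0062, 0.071]
ee_rot: [0.999, -0.052, -0.004, 0.0]
ft_force: [-23.7, -0.3, 17.9]
grip_width: -0.001
grasp_force: 12.2
```

Emit:
play_rows --plan '[0,0,0,-0.01,0,0,0,0,0,0,-0.025,0,0,0,0,0,0,-0.04,0,0,0,0,0,0,-0.04,0,-0.04,0,0,0,0,-0.04,0,-0.09,0.1,0,0,0,-0.04,0,-0.14,0.2,0,0,0,-0.04,-0.04,-0.14,0.25,0,0,0,-0.04,-0.08,-0.14,0.25,0,0,0,-0.02,-0.12,-0.14,0.25,0,0,0,0.0,-0.135,-0.14,0.25,0,0,0,0.02,-0.135,-0.14,0.25,0,0,0,0.02,-0.135,-0.14,0.25,0,0,0,0.02,-0.135,-0.14,0.25]' --squeeze 40

```text
clock: 27.88
position: [0.6078, 0.1258, 0.2114]
ee_rot: [0.999, -0.052, -0.0, -0.0]
ft_force: [0.2, -0.6, -0.0]
grip_width: 0.248
grasp_force: 0.0
```

```bash
python3 - <<'E'
from h import *
np.set_printoptions(precision=4,suppress=True)
o=status.get_obs(); print(o['position'],o['joint_pos'])
N=chest(-.07,.095,.1235); c=wproj(N); print(c)
a=viewer.camera('wrist'); b=viewer.camera('top'); cv2.imwrite('pics/wn.png',a[:,:,::-1]); cv2.imwrite('pics/tn.png',b[:,:,::-1])
t=proj('top',N); 
u,v=map(int,c); A=a[v-60:v+60,u-60:u+60,::-1]; u2,v2=map(int,t); B=b[v2-40:v2+40,u2-40:u2+40,::-1]
cv2.imwrite('pics/m8.png',np.hstack([cv2.resize(A,(390,390),interpolation=2),cv2.resize(B,(390,390),interpolation=2)])); print(u-60,v-60,u2-40,v2-40)
E
```

```text
[0.6078 0.1258 0.2114] [ 0.286   0.4406 -0.7452  1.4884  0.3014  1.3302 -2.1577]
[325.3376 153.5161]
265 93 231 123
```

View pics/m8.png

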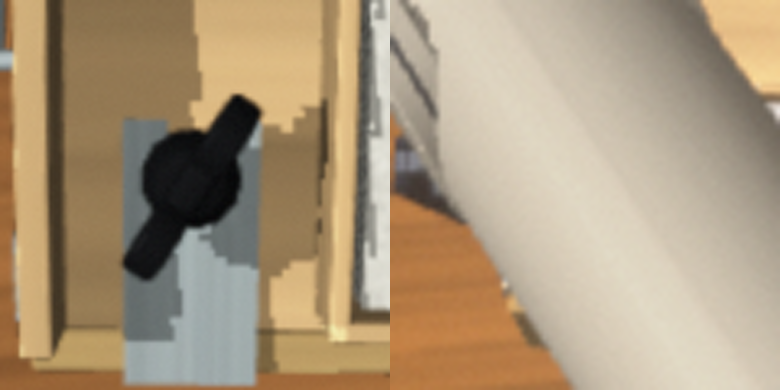

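Wing nut crop: wing ends at crop (243,107) and (142,270), which is full-image (340,126) and (309,176). The tongue lies round the stud, and the drawer front is flush.

```bash
python3 - <<'E'
from h import *
np.set_printoptions(precision=4,suppress=True)
p,q=wpix(339.8,125.9,.1235),wpix(308.7,176.1,.1235); d=p-q; phi=np.degrees(np.arctan2(d[1],d[0])); c=(p+q)/2
print(p,q,c,np.hypot(*d[:2]),phi,phi-90,chest(-.07,.095))
for k in (90,270):
    y=phi-270+k if 0 else phi-90+(k-90); print(k,y,'j7 start',-2.158+np.radians(y+96))
    print(rel((c[0],c[1],.2),down(y)),rel((c[0],c[1],.119),down(y)))
E
```

```text
[0.6655 0.1091 0.1235] [0.6324 0.1345 0.1235] [0.649  0.1218 0.1235] 0.041778830292134084 -37.44348687143541 -127.44348687143541 [0.6473 0.1213 0.    ]
90 -127.44348687143541 j7 start -2.706792374214159
(array([-0.03,  0.01, 31.51]), array([ 0.0414, -0.0005,  0.0117])) (array([-0.03,  0.01, 31.51]), array([ 0.0414, -0.0004,  0.0927]))
270 52.55651312856459 j7 start 0.43480027937563426
(array([  -0.01,   -0.04, -148.49]), array([ 0.0414, -0.0005,  0.0117])) (array([  -0.01,   -0.04, -148.49]), array([ 0.0414, -0.0004,  0.0927]))
```

Emit:
play_rows --plan '[0,0,-10,0.02,0,0.01,0.25,0,0,-20,0.04,0,0.01,0.25,0,0,-30,0.0405,0,0.01,0.25,0,0,-40,0.0405,0,0.01,0.25,0,0,-50,0.0405,0,0.01,0.25,0,0,-60,0.0405,0,0.01,0.25,0,0,-70,0.0405,0,0.01,0.25,0,0,-80,0.0405,0,0.01,0.25,0,0,-90,0.0405,0,0.01,0.25,0,0,-100,0.0405,0,0.01,0.25,0,0,-110,0.0405,0,0.01,0.25,0,0,-120,0.0405,0,0.01,0.25,0,0,-130,0.0405,0,0.01,0.25,0,0,-140,0.0405,0,0.01,0.25,0,0,-148.5,0.0405,0,0.01,0.25,0,0,-148.5,0.0405,0,0.01,0.25,0,0,-148.5,0.0405,0,0.01,0.25,0,0,-148.5,0.0405,0,0.01,0.25]' --squeeze 40

```text
clock: 30.22
position: [0.6485, 0.1214, 0.2015]
ee_rot: [0.322, 0.947, 0.0, -0.0]
ft_force: [-0.8, -0.2, 0.8]
grip_width: 0.251
grasp_force: 0.0
```

```bash
python3 - <<'E'
from h import *
np.set_printoptions(precision=4,suppress=True)
o=status.get_obs(); print(o['position'],o['joint_pos'],rel((.648,.1215,.119),down(52.5)))
a=viewer.camera('wrist'); c=wproj((.648,.1215,.1235)); print(c); u,v=map(int,c); g=a[v-45:v+45,u-45:u+45].max(2); m=(g<48).astype(np.uint8)
n,l,s,ce=cv2.connectedComponentsWithStats(m); print(s[1:],ce[1:]+[u-45,v-45]); cv2.imwrite('pics/wn2.png',a[:,:,::-1])
E
```

```text
[0.6485 0.1214 0.2015] [ 0.4922  0.7229 -1.1793  1.3743  0.6617  1.4693  0.2614] (array([ 0.01, -0.01, -0.05]), array([ 0.0004, -0.0002,  0.0825]))
[323.7951 211.7494]
[[ 33   9  30  62 995]
 [ 18  68   7  22 113]
 [ 69  69   7  21 103]
 [  0  79   7  11  65]
 [ 86  79   4  11  24]] [[325.2905 202.5799]
 [299.6726 246.2478]
 [349.165  246.6505]
 [280.5077 249.6   ]
 [366.1667 248.5833]]
```

Emit:
play_rows --plan '[0,0,0,0,0,0.03,0.25,0,0,0,0,0,0.055,0.25,0,0,0,0,0,0.072,0.25,0,0,0,0,0,0.0815,0.25,0,0,0,0,0,0.0815,0.25,0,0,0,0,0,0.0815,0,0,0,0,0,0,0.0815,0,0,0,0,0,0,0.0815,0,0,0,0,0,0,0.0815,0]' --squeeze 40

```text
clock: 31.4
position: [0.649, 0.1219, 0.1208]
ee_rot: [0.321, 0.947, 0.001, 0.0]
ft_force: [1.9, 2.1, 7.0]
grip_width: 0.08
grasp_force: 43.4
```

Emit:
play_rows --plan '[0,0,10,0,0,0,0,0,0,20,0,0,0,0,0,0,30,0,0,0,0,0,0,40,0,0,0,0,0,0,50,0,0,0,0,0,0,60,0,0,0,0,0,0,70,0,0,0,0,0,0,80,0,0,0,0,0,0,90,0,0,0,0,0,0,100,0,0,0,0,0,0,110,0,0,0,0,0,0,120,0,0,0,0,0,0,130,0,0,0,0,0,0,140,0,0,0,0,0,0,150,0,0,0,0,0,0,150,0,0,0,0,0,0,150,0,0,0,0]' --squeeze 40

```text
clock: 33.52
position: [0.6478, 0.1225, 0.1207]
ee_rot: [0.998, -0.064, -0.001, -0.001]
ft_force: [-4.3, 1.9, 9.8]
grip_width: 0.08
grasp_force: 43.7
```

```bash
python3 - <<'E'
from h import *
np.set_printoptions(precision=4,suppress=True)
o=status.get_obs(); print(o['position'],o['joint_pos'],o['torque'],rel((.648,.1215,.119),down(-97.5)))
E
```

```text
[0.6478 0.1225 0.1207] [ 0.2179  0.5859 -0.6622  1.4762  0.3705  1.2079 -2.1953] [ 0.4575  1.0027 -0.0467] (array([-0.06,  0.07,  0.1 ]), array([0.0003, 0.001 , 0.0017]))
```

Emit:
play_rows --plan '[0,0,0,0,0,0,0.25,0,0,0,0,0,0,0.25,0,0,0,0,0,0,0.25,0,0,0,0,0,-0.02,0.25,0,0,0,0,0,-0.04,0.25,0,0,-10,0,0,-0.04,0.25,0,0,-20,0,0,-0.04,0.25,0,0,-30,0,0,-0.04,0.25,0,0,-40,0,0,-0.04,0.25,0,0,-50,0,0,-0.04,0.25,0,0,-60,0,0,-0.04,0.25,0,0,-70,0,0,-0.04,0.25,0,0,-80,0,0,-0.04,0.25,0,0,-90,0,0,-0.04,0.25,0,0,-100,0,0,-0.04,0.25]' --squeeze 40

```text
clock: 35.4
position: [0.649, 0.1213, 0.1617]
ee_rot: [0.689, 0.725, 0.001, 0.0]
ft_force: [-0.2, -0.2, 0.1]
grip_width: 0.248
grasp_force: 0.0
```

Emit:
play_rows --plan '[0,0,-10,0,0,0,0.25,0,0,-20,0,0,0,0.25,0,0,-30,0,0,0,0.25,0,0,-40,0,0,0,0.25,0,0,-50,0,0,0,0.25,0,0,-60,0,0,0,0.25,0,0,-70,0,0,0,0.25,0,0,-80,0,0,0,0.25,0,0,-80,0,0,0,0.25,0,0,-80,0,0,0,0.25,0,0,-80,0,0,0,0.25]' --squeeze 40

```text
clock: 36.78
position: [0.6486, 0.1213, 0.1603]
ee_rot: [0.066, 0.998, 0.0, 0.0]
ft_force: [0.1, 0.3, 0.3]
grip_width: 0.249
grasp_force: 0.0
```

```bash
python3 - <<'E'
from h import *
np.set_printoptions(precision=4,suppress=True)
o=status.get_obs(); print(o['position'],o['joint_pos'],rel((.648,.1218,.12),down(82.5)))
a=viewer.camera('wrist'); c=wproj((.648,.1215,.1235)); print(c); u,v=map(int,c); g=a[v-45:v+45,u-45:u+45].max(2); m=(g<48).astype(np.uint8)
n,l,s,ce=cv2.connectedComponentsWithStats(m); print(s[1:],ce[1:]+[u-45,v-45])
E
```

```text
[0.6486 0.1213 0.1603] [ 0.5194  0.8017 -1.2316  1.4206  0.7526  1.4377  0.7333] (array([ 0.02,  0.01, -0.08]), array([0.0007, 0.0004, 0.0403]))
[324.041  233.8136]
[[  29    2   36   74 1452]
 [   0   47   24   43  514]
 [  67   47   23   43  422]
 [  85   57    5   18   53]] [[325.865  221.916 ]
 [292.2938 260.8891]
 [353.0095 262.2844]
 [366.6604 250.9623]]
```

Emit:
play_rows --plan '[0,0,0,0,0,0.02,0.25,0,0,0,0,0,0.039,0.25,0,0,0,0,0,0.039,0.25,0,0,0,0,0,0.039,0,0,0,0,0,0,0.039,0,0,0,0,0,0,0.039,0,0,0,0,0,0,0.039,0,0,0,10,0,0,0.039,0,0,0,20,0,0,0.039,0,0,0,30,0,0,0.039,0,0,0,40,0,0,0.039,0,0,0,50,0,0,0.039,0,0,0,60,0,0,0.039,0,0,0,70,0,0,0.039,0,0,0,80,0,0,0.039,0,0,0,90,0,0,0.039,0]' --squeeze 40

```text
clock: 38.83
position: [0.6483, 0.1226, 0.1203]
ee_rot: [0.753, 0.658, 0.001, -0.001]
ft_force: [5.2, 5.3, -9.3]
grip_width: 0.076
grasp_force: 41.7
```

Emit:
play_rows --plan '[0,0,10,0,0,0,0,0,0,20,0,0,0,0,0,0,30,0,0,0,0,0,0,40,0,0,0,0,0,0,50,0,0,0,0,0,0,60,0,0,0,0,0,0,70,0,0,0,0,0,0,80,0,0,0,0,0,0,80,0,0,0,0,0,0,80,0,0,0,0]' --squeeze 40

```text
clock: 40.08
position: [0.6486, 0.1224, 0.1203]
ee_rot: [1.0, 0.023, 0.0, -0.001]
ft_force: [5.9, 3.9, -8.7]
grip_width: 0.078
grasp_force: 41.7
```

```bash
python3 - <<'E'
from h import *
np.set_printoptions(precision=4,suppress=True)
o=status.get_obs(); print(o['position'],o['joint_pos'],o['torque'],rel((.648,.1215,.119),down(-87.5)))
E
```

```text
[0.6486 0.1224 0.1203] [ 0.2317  0.5929 -0.6827  1.4749  0.3843  1.2098 -2.0285] [ 1.0253 -1.2842 -0.0965] (array([-0.12, -0.02,  0.1 ]), array([-0.0006,  0.0009,  0.0013]))
```

Emit:
play_rows --plan '[0,0,0,0,0,0,0.25,0,0,0,0,0,0,0.25,0,0,0,0,0,0,0.25,0,0,0,0,0,-0.02,0.25,0,0,0,0,0,-0.04,0.25,0,0,-10,0,0,-0.04,0.25,0,0,-20,0,0,-0.04,0.25,0,0,-30,0,0,-0.04,0.25,0,0,-40,0,0,-0.04,0.25,0,0,-50,0,0,-0.04,0.25,0,0,-60,0,0,-0.04,0.25,0,0,-70,0,0,-0.04,0.25,0,0,-80,0,0,-0.04,0.25,0,0,-90,0,0,-0.04,0.25,0,0,-100,0,0,-0.04,0.25]' --squeeze 40

```text
clock: 41.95
position: [0.649, 0.1213, 0.1628]
ee_rot: [0.623, 0.782, 0.001, 0.0]
ft_force: [1.0, 0.6, -1.2]
grip_width: 0.251
grasp_force: 0.0
```

Emit:
play_rows --plan '[0,0,-10,0,0,0,0.25,0,0,-20,0,0,0,0.25,0,0,-30,0,0,0,0.25,0,0,-40,0,0,0,0.25,0,0,-50,0,0,0,0.25,0,0,-60,0,0,0,0.25,0,0,-70,0,0,0,0.25,0,0,-80,0,0,0,0.25,0,0,-80,0,0,0,0.25,0,0,-80,0,0,0,0.25,0,0,-80,0,0,0.02,0.25,0,0,-80,0,0,0.039,0.25,0,0,-80,0,0,0.039,0.25,0,0,-80,0,0,0.039,0,0,0,-80,0,0,0.039,0,0,0,-80,0,0,0.039,0,0,0,-80,0,0,0.039,0]' --squeeze 40

```text
clock: 44.08
position: [0.6481, 0.1222, 0.1217]
ee_rot: [-0.023, 1.0, 0.001, -0.0]
ft_force: [0.6, 5.1, -7.0]
grip_width: 0.081
grasp_force: 42.0
```

```bash
python3 - <<'E'
from h import *
np.set_printoptions(precision=4,suppress=True)
o=status.get_obs(); print(o['joint_pos'],o['torque'],o['ft_force'],rel((.648,.1215,.119),down(92.5)))
E
```

```text
[ 0.5208  0.8481 -1.2247  1.4584  0.7979  1.3907  0.884 ] [ 1.0148 -0.2001 -0.0829] [ 0.5802  5.1242 -6.9848] (array([ 0.09, -0.04,  0.11]), array([ 0.0002, -0.0007,  0.0027]))
```

Turn another 36 degrees, then go in small steps to the stop.

Emit:
play_rows --plan '[0,0,10,0,0,0,0,0,0,20,0,0,0,0,0,0,30,0,0,0,0,0,0,36,0,0,0,0,0,0,36,0,0,0,0]' --squeeze 40

```text
clock: 44.7
position: [0.648, 0.1225, 0.1222]
ee_rot: [0.284, 0.959, -0.0, 0.0]
ft_force: [1.6, 0.8, -2.4]
grip_width: 0.085
grasp_force: 259.0
```

Emit:
play_rows --plan '[0,0,2,0,0,0,0,0,0,4,0,0,0,0,0,0,6,0,0,0,0,0,0,8,0,0,0,0,0,0,8,0,0,0,0]' --squeeze 40

```text
clock: 45.32
position: [0.6481, 0.1224, 0.1223]
ee_rot: [0.353, 0.936, 0.0, -0.0]
ft_force: [-3.6, 2.6, 5.2]
grip_width: 0.085
grasp_force: 376.0
```

```bash
python3 - <<'E'
from h import *
np.set_printoptions(precision=4,suppress=True)
o=status.get_obs(); print(o['joint_pos'],o['torque'],o['ft_force'],rel((.648,.1215,.119),down(92.5-44)))
E
```

```text
[ 0.4693  0.7697 -1.1024  1.4607  0.6917  1.3347  0.1707] [0.3944 0.7747 8.934 ] [-3.5751  2.5865  5.1822] (array([ 0.04, -0.05,  0.17]), array([-0.0005, -0.0008,  0.0033]))
```

Emit:
play_rows --plan '[0,0,0,0,0,0,0.25,0,0,0,0,0,0,0.25,0,0,0,0,0,0,0.25,0,0,0,0,0,0,0.25,0,0,0,0,0,-0.03,0.25,0,0,0,0,0,-0.07,0.25,0,0,0,0,0,-0.08,0.25,0,0,0,0,0,-0.08,0.25,0,0,0,0,0,-0.08,0.25]' --squeeze 40

```text
clock: 46.45
position: [0.6486, 0.12, 0.2004]
ee_rot: [0.356, 0.935, -0.0, -0.001]
ft_force: [-0.5, -0.2, -0.7]
grip_width: 0.247
grasp_force: 0.0
```

```bash
python3 - <<'E'
from h import *
np.set_printoptions(precision=4,suppress=True)
o=status.get_obs(); print(o['position'],o['joint_pos'],o['torque'])
def ang(a,c):
    u,v=map(int,c); g=a[v-45:v+25,u-45:u+45].max(2); m=(g<48).astype(np.uint8)
    n,l,s,ce=cv2.connectedComponentsWithStats(m); i=1+np.argmax(s[1:,4]); ys,xs=np.nonzero(l==i)
    w=np.array([wpix(x+u-45,y+v-45,.1235)[:2] for x,y in zip(xs,ys)]); k=np.cov(w.T); e=np.linalg.eigh(k)[1][:,1]; return np.degrees(np.arctan2(e[1],e[0])),s[i],w.mean(0)
a=viewer.camera('wrist'); print(ang(a,wproj((.648,.1218,.1235)))); 
print('now yaw-based', Ro.from_quat(o['ee_rot']).as_matrix()[:,1])
b=cv2.imread('pics/wn2.png')[:,:,::-1] # taken at (.6485,.1214,.2015) yaw 52.5, wings as at start
print(ang(b,wproj((.648,.1218,.1235))))
cv2.imwrite('pics/cmp.png',np.hstack([a[130:290,240:410,::-1],b[130:290,240:410,::-1]]).repeat(2,0).repeat(2,1))
E
```

```text
[0.6486 0.12   0.2004] [ 0.4796  0.7057 -1.1447  1.3749  0.6354  1.4573  0.2053] [-0.0241 -0.0336  0.0141]
(np.float64(169.72241284303936), array([  26,   13,   42,   54, 1107], dtype=int32), array([0.6441, 0.127 ]))
now yaw-based [ 0.665   0.7469 -0.0012]
(np.float64(136.79696954591506), array([ 31,   9,  30,  61, 987], dtype=int32), array([0.6432, 0.126 ]))
```

View pics/cmp.png

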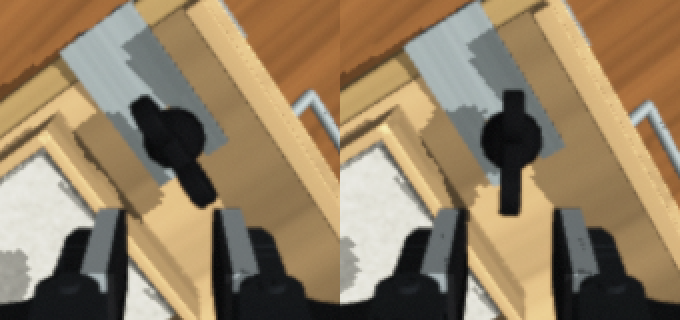

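The nut sprang back about 30° when it was released under high load. I'll measure its angle and re-tighten gently, taking the load off before release.

```bash
python3 - <<'E'
from h import *
np.set_printoptions(precision=4,suppress=True)
for P in(((310,181.5),(342.5,228.5)),((326,178.5),(324.5,234))):
    w=[wpix(*p,.1235)[:2] for p in P]; d=w[0]-w[1]; print(w,np.hypot(*d),np.degrees(np.arctan2(d[1],d[0]))%180)
for y in(75,80,85): print(rel((.648,.1215,.2),down(y)))
E
```

```text
[array([0.6252, 0.128 ]), array([0.6656, 0.1223])] 0.04085348262162399 171.95023517971424
[array([0.6308, 0.1375]), array([0.6603, 0.11  ])] 0.040311669656953444 136.9494247874447
(array([ -0.05,  -0.11, -26.61]), array([0.001 , 0.0006, 0.0004]))
(array([ -0.04,  -0.11, -31.61]), array([0.001 , 0.0006, 0.0004]))
(array([ -0.04,  -0.12, -36.61]), array([0.001 , 0.0006, 0.0004]))
```

Emit:
play_rows --plan '[0,0,-10,0.001,0.0005,0,0.25,0,0,-20,0.001,0.0005,0,0.25,0,0,-30,0.001,0.0005,0,0.25,0,0,-34,0.001,0.0005,0.02,0.25,0,0,-34,0.001,0.0005,0.05,0.25,0,0,-34,0.001,0.0005,0.079,0.25,0,0,-34,0.001,0.0005,0.079,0.25,0,0,-34,0.001,0.0005,0.079,0.25,0,0,-34,0.001,0.0005,0.079,0,0,0,-34,0.001,0.0005,0.079,0,0,0,-34,0.001,0.0005,0.079,0,0,0,-34,0.001,0.0005,0.079,0,0,0,-24,0.001,0.0005,0.079,0,0,0,-14,0.001,0.0005,0.079,0,0,0,-9,0.001,0.0005,0.079,0,0,0,-9,0.001,0.0005,0.079,0]' --squeeze 40

```text
clock: 48.5
position: [0.6484, 0.1226, 0.1246]
ee_rot: [0.276, 0.961, -0.001, 0.002]
ft_force: [-1.1, -6.5, 10.0]
grip_width: 0.082
grasp_force: 226.3
```

```bash
python3 - <<'E'
from h import *
np.set_printoptions(precision=4,suppress=True)
o=status.get_obs(); y=Ro.from_quat(o['ee_rot']).as_matrix()[:,1]; print(o['torque'],o['ft_force'],np.degrees(np.arctan2(y[1],y[0])))
E
```

```text
[-1.4119  0.2051  5.1883] [-1.0766 -6.4948 10.0495] 57.909653183920256
```

Emit:
play_rows --plan '[0,0,-4,0,0,0,0,0,0,-8,0,0,0,0,0,0,-8,0,0,0,0]' --squeeze 40

```text
clock: 48.88
position: [0.6484, 0.1226, 0.1244]
ee_rot: [0.209, 0.978, -0.0, 0.001]
ft_force: [-1.3, -5.1, 8.9]
grip_width: 0.076
grasp_force: 149.1
```

```bash
cat > q.py <<'E'
from h import *
np.set_printoptions(precision=3,suppress=True)
o=status.get_obs(); y=Ro.from_quat(o['ee_rot']).as_matrix()[:,1]; print(o['torque'],o['ft_force'],o['grip_width'],o['grasp_force'],np.degrees(np.arctan2(y[1],y[0])))
E
python3 q.py
```

```text
[-1.044  0.293  3.333] [-1.284 -5.1    8.896] 0.07647826342411686 149.06748304143548 65.87643728166766
```

Emit:
play_rows --plan '[0,0,-5,0,0,0,0,0,0,-10,0,0,0,0,0,0,-12,0,0,0,0,0,0,-12,0,0,0,0]' --squeeze 40

```text
clock: 49.38
position: [0.6484, 0.1225, 0.1242]
ee_rot: [0.107, 0.994, 0.0, 0.001]
ft_force: [-1.1, -2.0, 7.9]
grip_width: 0.077
grasp_force: 60.8
```

```bash
python3 q.py
```

```text
[-0.537  0.335  1.155] [-1.118 -1.999  7.903] 0.07713837591106916 60.79532811877925 77.66446265746318
```

Emit:
play_rows --plan '[0,0,-2,0,0,0,0,0,0,-4.5,0,0,0,0,0,0,-4.5,0,0,0,0,0,0,-4.5,0,0,0,0.15,0,0,-4.5,0,0,0,0.25,0,0,-4.5,0,0,0,0.25,0,0,-4.5,0,0,0,0.25,0,0,-4.5,0,0,-0.03,0.25,0,0,-4.5,0,0,-0.076,0.25,0,0,-4.5,0,0,-0.076,0.25,0,0,-4.5,0,0,-0.076,0.25,0,0,-4.5,0,0,-0.076,0.25]' --squeeze 40

```text
clock: 50.88
position: [0.6477, 0.1221, 0.1977]
ee_rot: [0.069, 0.998, -0.0, -0.001]
ft_force: [-0.6, -0.7, -0.2]
grip_width: 0.25
grasp_force: 0.0
```

```bash
python3 - <<'E'
from h import *
np.set_printoptions(precision=4,suppress=True)
a=viewer.camera('wrist'); cv2.imwrite('pics/wf.png',a[:,:,::-1])
c=wproj((.648,.1218,.1235)); u,v=map(int,c); g=a[v-45:v+25,u-45:u+45].max(2); m=(g<48).astype(np.uint8)
n,l,s,ce=cv2.connectedComponentsWithStats(m); i=1+np.argmax(s[1:,4]); print(s[i])
for r in range(s[i][1],s[i][1]+s[i][3],4):
    xs=np.nonzero((l==i)[r])[0]; print(r+v-45, xs.min()+u-45,xs.max()+u-45, end=' | ')
E
python3 q.py
```

```text
[  32   10   31   60 1014]
179 321 329 | 183 320 330 | 187 320 329 | 191 315 335 | 195 312 338 | 199 311 339 | 203 310 340 | 207 311 339 | 211 313 337 | 215 317 333 | 219 321 329 | 223 321 329 | 227 321 330 | 231 321 329 | 235 321 329 | [-0.053  0.016 -0.043] [ 0.177 -0.25   0.18 ] 0.24646208192577757 0.0 82.05756677230268
```

Emit:
play_rows --plan '[0,0,0,0,0,-0.04,0.25,0,0,0,0.03,0,-0.08,0.25,0,0,0,0.08,0,-0.1,0.25,0,0,0,0.13,0,-0.1,0.25,0,0,0,0.18,0,-0.1,0.25,0,0,0,0.18,0,-0.1,0.25,0,0,0,0.18,0,-0.1,0.25]' --squeeze 40

```text
clock: 51.8
position: [0.4702, 0.1462, 0.2988]
ee_rot: [0.07, 0.998, -0.001, 0.0]
ft_force: [0.7, -1.1, -0.4]
grip_width: 0.249
grasp_force: 0.0
```

```bash
python3 q.py; python3 - <<'E'
from h import *
b=viewer.camera('top')[:,:,::-1]; s=viewer.camera('side')[:,:,::-1]
cv2.imwrite('pics/tf.png',b); cv2.imwrite('pics/sf.png',s)
a=cv2.imread('pics/top0.png'); a2=cv2.imread('pics/t2.png'); d=cv2.absdiff(a,b).max(2)
for n,(u,v,w,h) in dict(pawn1=(136,225,20,16),pawn2=(132,256,20,16),tape=(208,277,34,32),rule=(292,260,100,26),jar=(420,124,36,32),turq=(425,176,22,18),blue=(470,188,25,22),tray=(385,202,85,48),stray=(185,248,20,22)).items(): print(n,(d[v:v+h,u:u+w]>40).sum(),w*h)
# drawer panel outer face top edge, columns scan below
hs=cv2.cvtColor(b,cv2.COLOR_BGR2HSV)
for y in(-.1,-.04,.0): print(y,proj('top',chest(-.122,y,.088)), [int(b[r,int(proj('top',chest(-.122,y,.088))[0]),0]) for r in range(176,206,2)])
E
```

```text
[-0.029 -0.026  0.005] [ 0.73  -1.082 -0.445] 0.24871722206702618 0.0 81.97265306183775
pawn1 0 320
pawn2 0 320
tape 0 1088
rule 1265 2600
jar 0 1152
turq 0 396
blue 0 550
tray 1189 4080
stray 163 440
-0.1 [348.6921571 188.9866955] [127, 109, 99, 102, 109, 113, 109, 59, 58, 57, 55, 51, 66, 67, 66]
-0.04 [325.05743676 188.50570149] [186, 139, 73, 99, 111, 116, 92, 63, 48, 56, 59, 58, 70, 72, 68]
0.0 [309.30817299 188.18518569] [144, 97, 73, 123, 114, 115, 79, 63, 63, 62, 58, 67, 71, 70, 71]
```

```bash
python3 -c "
from workcell import manip
print(manip.hand_in())"
```

```text
the job is handed in; nothing more can be done
None
```

I handed the job in at about 52 s: all six blocks are in the drawer, the empty tray is flat on the table, the drawer is clicked home and the wing nut is at its stop. My last look could not confirm the folding rule: that part of the picture had changed, probably the arm blocking the view.

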